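Fit the capacitor and hold the clamp bolt

TASK

Drop the loose large capacitor, terminals up, all the way down into the empty seat of the twin clamp in the power-supply chassis and let go of it. Then reach down into the gap behind the clamp bracket, take the hidden hexagon head of the clamp bolt between the fingers without turning the bolt, and finish still holding it firmly, so that I can tighten the nut from the front. Leave everything else where it is.

Things in the scene. Friction and masses are not known exactly. Their poses are not given: they have to be found in the camera images.
- cap_center (a point): Centre, half-way up, of the loose large can capacitor: an upright dark-sleeved cylinder 36 mm in diameter and 80 mm tall (terminals add 4 mm on top, lower edge chamfered 2 mm), about 0.12 kg, standing on the bench mat to the right of the chassis. z is its long axis, up.
- small_cap: A small can capacitor of the same make, 25 mm in diameter and 50 mm tall, standing near the large one. Origin at the centre of its underside. Not wanted; leave alone.
- jar: Small glass jar with a white lid, 48 mm in diameter, 62 mm tall, standing near the capacitors. Origin under its centre. Leave alone.
- chassis: The open power-supply chassis, fixed: a sheet tray 214 (x -85 to 129) by 260 mm, floor 12 mm above the bench, lips up to 32 mm. Its +x points away from the robot, y left, z up; origin on the bench plane below the middle of the clamp bracket's rear face. Also on it: heat sink at y 97 to 123 mm, 58 mm high; relay at y -114 to -86, x 68 to 102 mm, 44 mm high.
- bracket_top (a point): Middle of the clamp bracket's top rear edge (chassis x 0, y 0, z 82 mm). The bracket is an upright plate, x -3 to 0, y -75 to 75 mm. The two capacitor seats are in front of it; the strap round them is drawn up by the bolt, whose nut is in front. Behind it is the gap, 50 mm wide (x 0 to 50), open above and at both ends.
- transformer_top (a point): Middle of the top of the transformer's core (chassis x 83, y 0, z 78 mm), which bounds the gap behind: x 50 to 116, y -50 to 50 mm; a tag strip on it reaches z 88 mm.
- empty_seat (a point): Centre of the floor of the empty, right-hand capacitor seat, at chassis x -23.5, y -35, z 12 mm; axes as the chassis. A round well 41 mm wide, open above: bracket plate behind (top at z 82), 2 mm steel strap round the front and sides (z 54 to 70), 6 mm collar at the foot. A capacitor home in it has its top at z 92, 22 mm above the strap.
- twin_center (a point): Centre, half-way up, of the second, identical large capacitor that already stands in the left-hand seat (chassis x -23.5, y 35 mm), loose in it. Leave it there.
- clamp_bolt: The clamp bolt, level, head behind the bracket. Origin: centre of its hexagon head (16 mm across flats, 7 mm thick), at chassis x 14.5, z 62 mm. x: the bolt's axis, as chassis x. y: normal to the two flats nearest upright; z: up along these flats; at the start turned up to 17 degrees either way about x. A 13 mm sleeve joins head and bracket (22 mm flange, 2 mm, at the plate). Turns stiffly, 0.1 N m.
- bolt_corner (a point): The upper corner of the bolt head, 9.2 mm from the bolt's axis; it turns with the bolt.
- multimeter: Handheld multimeter lying flat, 185 x 90 x 47 mm. Origin under its centre. Leave alone.
- spanner: Combination spanner lying flat, 170 mm long. Leave alone.
- screwdriver: Screwdriver lying, 190 mm long. Leave alone.
- spray_can: Spray can, 56 mm in diameter, 165 mm tall, standing left of the chassis. Origin under its centre. Leave alone.
Things that resemble listed ones, but are neither listed nor needed, are in the scene too. Leave any green or pink look-alike of the part that bears cap_center alone.

How it is judged:
By the outcome, as a careful person would: the job done as asked, in the order asked, and still so for the second after the job is handed in, while the arm keeps its last pose, push and grip.
It also fails if it takes over 42 s, if anything falls off the work surface, if the arm or the gripper's body presses on something with over 40 N, if the wrist force passes 120 N, or if a joint passes its speed limit or range.

ROBOT

A 6-joint arm with a two-finger parallel gripper is mounted at the origin on the work surface. World frame = base frame: x ahead of the robot, y to its left, z up, the work surface at z = 0. Lengths are in m, angles in rad, forces in N, time in s.
With the tool pointing down it reaches from about 0.3 to 0.875 m from the base axis. Payload 6.4 kg.
Tool frame: the origin (TCP) lies midway between the tips of the shut fingers; the grasp point (between the pads) lies 19 mm behind it; z points along the fingers, y is the line along which they close (so a half turn about z gives the same grasp; the last joint's range is limited). The gripper opens to 85 mm and grips with 20 to 120 N. Pads are 22 mm wide; open, the fingers measure 114 mm over their backs; the gripper's body (76 mm by 85 mm) begins 54 mm behind the grasp point. The pads swing forward as they close: fully open they stand 13 mm farther back than shut.
Start: joints at [1.039, 0.181, 1.607, -0, 1.354, -0.206], TCP at [0.184, 0.545, 0.231] pointing down, gripper open.
Joint ranges: [-2.99, 2.99], [-0.89, 2.07], [0.3, 2.58], [-1.14, 4.28], [0, 2.63], [-3.12, 3.12]. Speed limits (rad/s): [2.57, 2.57, 3.01, 3.14, 3.14, 3.14].

INTERFACE

Orientations are given as a unit quaternion [w, x, y, z].
In Python, from bench import ctrl gives the robot as it stands. The module is installed in compiled form; this text tells all that it offers.
- The arm moves only by the tool move_arm, never from a script. Its argument "plan" is one flat list of numbers, 6 for each row, row after row: the shift along the world's x, y, z in units of 50 mm (1.0 is 50 mm), then the turn, a rotation vector about the world's x, y, z in rad. A call has 1 to 10 rows; each row is the pose to reach, as a shift and turn from the pose commanded when the call began; what a row does not reach only later rows make up. A row lasts 1/8 s, in which the tool goes at most 62.5 mm and 10.7 degrees, less where a joint would pass 70% of its speed; a pose out of reach is approached as far as the arm can. A call with a gripper value outside its range is refused whole. "grip" is the finger opening in mm, from 0 to 85.4, set as the call begins (left out, the last holds). The fingers move at their own pace and stop on an object; the grip force is fixed at half the most. Time passes only in rows, so rows that repeat a pose let the fingers close. It gives the time, the measured TCP pose, the force, the opening and the grip force at its end, in the units of the state.
- ctrl.get_obs(): the state, without advancing time (a new reading comes with each control period).
- ctrl.camera(name): name is "scene" or "side" or "wrist"; returns a dict with "pixels" (384x512x3 uint8, red, green, blue), "fx", "fy", "cx", "cy" (pixels), "origin" and "attitude" of the camera in the world. Camera axes: x right, y down, z forward; pixel columns grow to the right and rows downward; lengths in m; the calibration is good to about 2 mm. A picture is of the moment at which its call begins. There is no depth.
- ctrl.hand_in(): hands the job in; it is judged then, once.
The state is a dict: "time_s": time; "q": joint angles; "dq": joint speeds; "joint_efforts": joint torques, N m; "eef_pos": TCP position; "eef_rot": TCP orientation; "wrist_force": force on the tool from outside, world axes, zero at the start; "torque": the same for the moment, N m; "opening": opening from 0.0 (shut) to 1.0 (fully open); "grasp_force": force on a finger pad.
Only numpy, scipy, OpenCV 4.12 (cv2) and the standard library are available. Lean on these libraries where they do the work, as an engineer would, in place of code of your own. Each camera call takes 0.05 s, during which the arm holds its last target. There are 200 camera calls.

## Working session

There is one attempt and no reset: what is moved stays moved. The work goes in short steps, Python scripts to look and compute and a tool call to move; the robot and the scene stay as the last step left them, time stands still between calls to the robot, and variables do not carry over. Pictures are saved under pics/ and viewed, at most 10 in all, crops included, and the job is handed in when it is done.

Besides the shell and the picture viewer there is one more tool, called after "Call:" as a command line: name --argument value ..., lists and objects as JSON in quotes. move_arm: Moves the arm, as the interface text tells. Its arguments: {"type":"object","properties":{"plan":{"type":"array"},"grip":{"type":"number"}},"required":["plan"]}

```bash
mkdir -p pics; cat > h.py <<'E'
import numpy as np, cv2
from bench import ctrl
from scipy.spatial.transform import Rotation as R
def Rm(a):
    a=np.array(a,float)
    return a if a.shape==(3,3) else R.from_quat(a[[1,2,3,0]]).as_matrix()
def snap(n,f):
    c=ctrl.camera(n); cv2.imwrite('pics/'+f+'.png',cv2.cvtColor(c['pixels'],cv2.COLOR_RGB2BGR))
    np.savez('pics/'+f,**{k:np.array(v) for k,v in c.items() if k!='name'}); return c
def load(f): return dict(np.load('pics/'+f+'.npz'))
def ray(c,u,v):
    d=Rm(c['attitude'])@np.array([(u-c['cx'])/c['fx'],(v-c['cy'])/c['fy'],1]); return np.array(c['origin']),d
def onz(c,u,v,z):
    o,d=ray(c,u,v); return o+d*(z-o[2])/d[2]
def proj(c,p):
    q=Rm(c['attitude']).T@(np.array(p)-c['origin']); return np.array([c['fx']*q[0]/q[2]+c['cx'],c['fy']*q[1]/q[2]+c['cy']])
def tri(L):
    A=0;b=0
    for c,u,v in L:
        o,d=ray(c,u,v); d=d/np.linalg.norm(d); M=np.eye(3)-np.outer(d,d); A=A+M; b=b+M@o
    return np.linalg.solve(A,b)
E
python3 - <<'E'
from h import *
for n in ["scene","side","wrist"]:
    c=snap(n,n+'0'); print(n,c['fx'],c['cx'],c['cy'],c['origin'],c['attitude'])
print(ctrl.get_obs())
a=[cv2.imread(f'pics/{n}0.png') for n in("scene","side")]
E
```

```text
scene 393.48089780629493 257.8792271784433 190.96687459663212 [1.38343515 0.2120412  0.81923966] [-0.25972069  0.56585766  0.7090212  -0.33111814]
side 348.6993169494964 250.71368673618795 194.80347683637478 [ 0.05181715 -0.51424422  0.50800171] [-0.45402603  0.80803155 -0.32804105  0.18257722]
wrist 302.5953678901016 250.31896037395347 189.5541660098358 [0.11147593 0.56940728 0.37329753] [0.12522251 0.80265371 0.57619087 0.08983555]
{'time_s': 0.15, 'q': array([ 1.03872095e+00,  1.81379000e-01,  1.60773629e+00,  8.42893533e-06,
        1.35380032e+00, -2.06280073e-01]), 'dq': array([-0.00016525, -0.00120158, -0.00247537, -0.001643  ,  0.00067582,
        0.00028385]), 'joint_efforts': array([ 1.88904305e-03, -4.45261359e+01, -3.51697505e+01, -3.59516362e-04,
        5.91715303e-03,  2.78903735e-05]), 'eef_pos': array([0.18379734, 0.54440888, 0.23060658]), 'eef_rot': array([-2.42530205e-04,  1.62179036e-01,  9.86761127e-01, -6.15422926e-04]), 'wrist_force': array([-0.67116008, -0.78803473, -0.67706988]), 'torque': array([ 0.03241648, -0.00091633,  0.0324969 ]), 'grasp_force': 0.0, 'opening': 1.0042568588023892}
```

View pics/scene0.png

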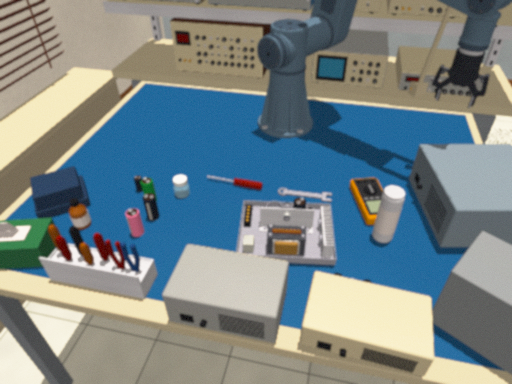

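View pics/side0.png

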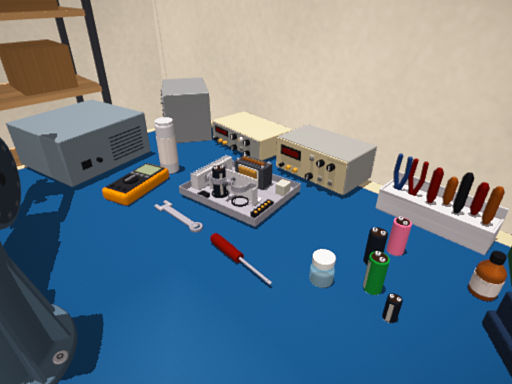

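Scene: dark can (151,207), green (148,187), pink (135,222), small dark can (139,184), jar (181,186), chassis around (287,230). Side: dark can (376,243), green (376,272), pink (399,236), small dark (392,307), twin in the chassis (219,180). The candidate is the dark can at side (376,243) / scene (151,207). I'll check it in a crop.

```bash
python3 - <<'E'
from h import *
s=cv2.imread('pics/scene0.png');d=cv2.imread('pics/side0.png')
f=lambda im,x,y,w,h,k:cv2.resize(im[y:y+h,x:x+w],None,fx=k,fy=k,interpolation=cv2.INTER_CUBIC)
A=f(s,125,165,67,75,6)[:,:400]; B=f(d,335,210,100,112.5.__int__(),4)
C=f(s,230,190,115,80,3.47); D=f(d,175,150,130,90,3.07)
o=np.zeros((600,800,3),np.uint8)
for im,x,y,h in((A,0,0,320),(B,400,0,320),(C,0,322,278),(D,400,322,278)):
    im=im[:h,:400]; o[y:y+im.shape[0],x:x+im.shape[1]]=im
cv2.imwrite('pics/c1.png',o)
E
```

```text
(no output)
```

View pics/c1.png

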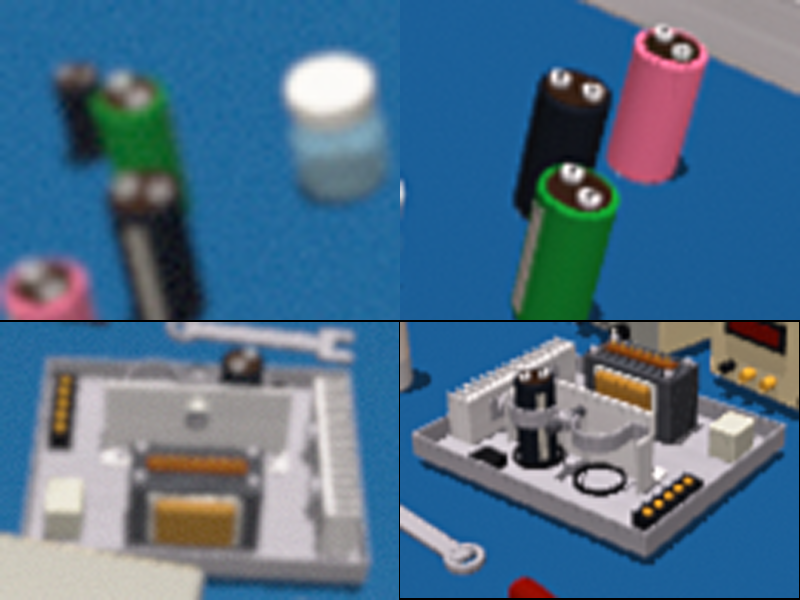

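The crop confirms it. The black-sleeved large can is unique, with its top face at scene ≈(149.2,196.7) and side ≈(378.2,231.5). The rear top edge of the bracket runs in scene from (259.7,209.6) to (314,210.5), and the bolt head is at (286.8,216.2).

```bash
python3 - <<'E'
from h import *
s=load('scene0');d=load('side0')
print('cap',tri([(s,149.2,196.7),(d,378.2,231.5)]),onz(s,149.2,196.7,.08),onz(d,378.2,231.5,.08))
a=onz(s,259.7,209.8,.082);b=onz(s,314.3,210.5,.082)
print('br',a,b,np.linalg.norm(a-b),(a+b)/2,'yaw',np.arctan2(*(-(b-a)[[0]],(b-a)[1])))
f=lambda x,y:((x-400)/3.07+175,(y-322)/3.07+150)
# tray corners (lip z .032) side: near right corner, left, right
for p in((647,540),(414,435),(785,428)): print('tray',onz(d,*f(*p),.032))
for p in((47,362),(350,366)): print('trayS',onz(s,p[0]/3.47+230,(p[1]-322)/3.47+190,.032))
print('twin',tri([(s,242/3.47+230,(362-322)/3.47+190),(d,*f(535,378))]))
g=onz(d,376.5,275,0)
for n,u,v in(('green',380+0,258,),('pink',402.5,221),('small',392,296)): print(n,onz(d,u,v,.08 if n!='small' else .05))
print('jar',onz(d,322.5,257,.062))
E
```

```text
cap [ 0.62446704 -0.28898379  0.07882697] [ 0.62544156 -0.28746902  0.08      ] [ 0.62336784 -0.29019858  0.08      ]
br [0.61215323 0.03444245 0.082     ] [0.58232166 0.18089446 0.082     ] 0.14945940859186246 [0.59723744 0.10766846 0.082     ] yaw [0.20094611]
tray [ 0.5197527  -0.04535653  0.032     ]
tray [0.48396455 0.21224441 0.032     ]
tray [ 0.72894955 -0.0099994   0.032     ]
trayS [ 0.53490913 -0.03301962  0.032     ]
trayS [0.48310979 0.22298098 0.032     ]
twin [0.56293611 0.13666293 0.08858863]
green [ 0.5534104  -0.33185081  0.08      ]
pink [ 0.6927594  -0.30766443  0.08      ]
small [ 0.51473561 -0.38106667  0.05      ]
jar [ 0.49908355 -0.24669973  0.062     ]
```

Call:
move_arm --plan '[8.8,-16.68,0,0,0,0.527,8.8,-16.68,0,0,0,0.527,8.8,-16.68,0,0,0,0.527,8.8,-16.68,0,0,0,0.527,8.8,-16.68,0,0,0,0.527,8.8,-16.68,0,0,0,0.527,8.8,-16.68,0,0,0,0.527,8.8,-16.68,0,0,0,0.527,8.8,-16.68,0,0,0,0.527,8.8,-16.68,0,0,0,0.527]' --grip 85

```text
time_s: 1.4
eef_pos: [0.4699, 0.0027, 0.2315]
eef_rot: [0.0, -0.1, 0.995, 0.0]
wrist_force: [0.6, -0.0, 0.6]
opening: 0.997
grasp_force: 0.0
```

Call:
move_arm --plan '[2.9,-5.5,0,0,0,0,2.9,-5.5,0,0,0,0,2.9,-5.5,0,0,0,0,2.9,-5.5,0,0,0,0,2.9,-5.5,0,0,0,0,2.9,-5.5,0,0,0,0,2.9,-5.5,0,0,0,0,2.9,-5.5,0,0,0,0]'

```text
time_s: 2.4
eef_pos: [0.6142, -0.2689, 0.2317]
eef_rot: [0.0, -0.101, 0.995, 0.0]
wrist_force: [0.1, 0.0, -0.4]
opening: 0.994
grasp_force: 0.0
```

```bash
python3 - <<'E'
from h import *
c=snap('wrist','w1'); print(c['origin'],ctrl.get_obs()['eef_pos'],ctrl.get_obs()['eef_rot'],proj(c,[.6245,-.289,.08]))
E
```

```text
[ 0.53924663 -0.28462382  0.37451061] [ 0.61427746 -0.26889915  0.2320397 ] [ 2.10988492e-04 -1.01136571e-01  9.94872526e-01 -8.06444764e-05] [228.80121674 178.38349806]
```

View pics/w1.png

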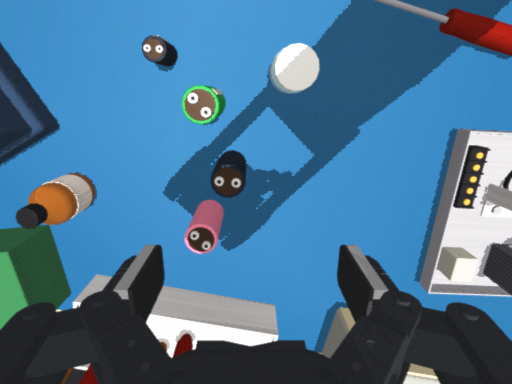

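The view shows the cap's top at (229,179), where predicted, and green (203,104) and pink (202,240) are clear of the finger line. I'm descending.

Call:
move_arm --plan '[0.2,-0.4,0,0,0,0,0.2,-0.4,-0.6,0,0,0,0.2,-0.4,-1.2,0,0,0,0.2,-0.4,-1.8,0,0,0,0.2,-0.4,-2.4,0,0,0,0.2,-0.4,-2.9,0,0,0,0.2,-0.4,-3.3,0,0,0,0.2,-0.4,-3.36,0,0,0,0.2,-0.4,-3.36,0,0,0]'

```text
time_s: 3.58
eef_pos: [0.6248, -0.2903, 0.0643]
eef_rot: [0.0, -0.101, 0.995, -0.0]
wrist_force: [-0.7, -1.2, 0.5]
opening: 0.996
grasp_force: 0.0
```

Call:
move_arm --plan '[0,0,0,0,0,0,0,0,0,0,0,0,0,0,0,0,0,0,0,0,0,0,0,0,0,0,0,0,0,0,0,0,0,0,0,0,0,0,0,0,0,0,0,0,0,0,0,0]' --grip 20

```text
time_s: 4.58
eef_pos: [0.6251, -0.2907, 0.0645]
eef_rot: [0.001, -0.1, 0.995, -0.001]
wrist_force: [0.5, 0.4, 5.8]
opening: 0.391
grasp_force: 60.4
```

```bash
python3 - <<'E'
from h import *
c=snap('wrist','w2'); s=snap('side','s2');o=ctrl.get_obs()
print(o['eef_pos'],o['opening']*85.4,o['grasp_force'])
a=cv2.imread('pics/w2.png')
b=cv2.imread('pics/s2.png')[150:330,290:490]
out=np.zeros((384,800,3),np.uint8); out[:, :400]=a[:,50:450]; out[:360,400:]=cv2.resize(b,(400,360),interpolation=cv2.INTER_CUBIC)
cv2.imwrite('pics/c2.png',out)
E
```

```text
[ 0.62507711 -0.29068341  0.0645001 ] 33.70013319125853 60.379080260172486
```

View pics/c2.png

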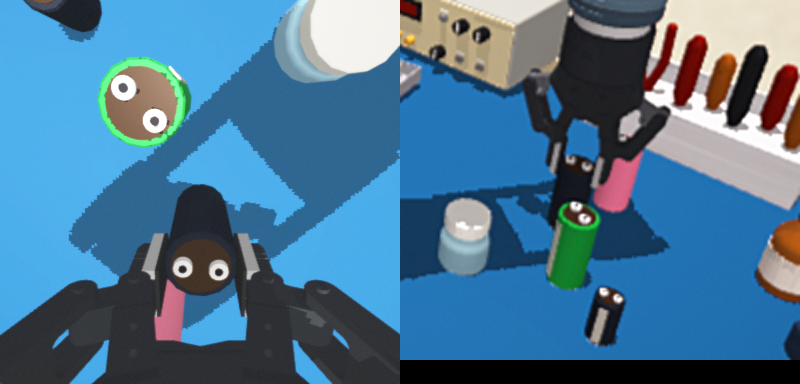

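Cap gripped between the pads (top at (251,267) in the full wrist image), with neighbours untouched. I'm measuring its position relative to the TCP, then lifting.

```bash
python3 - <<'E'
from h import *
c=load('w2'); p=onz(c,251.5,267,.08); print(p, proj(c,[.6251,-.2907,.0835]))
E
```

```text
[ 0.62835375 -0.28958622  0.08      ] [250.58924179 264.74567386]
```

Call:
move_arm --plan '[0,0,0.3,0,0,0,0,0,1,0,0,0,0,0,2,0,0,0,0,0,2.6,0,0,0,0,0,2.6,0,0,0]'

```text
time_s: 5.3
eef_pos: [0.6258, -0.2912, 0.1972]
eef_rot: [0.002, -0.1, 0.995, -0.002]
wrist_force: [0.4, -0.1, -1.7]
opening: 0.393
grasp_force: 60.0
```

Call:
move_arm --plan '[-0.2,1.0,0,0,0,0,-0.3,2.2,0,0,0,0,-0.5,3.4,0,0,0,0,-0.6,4.6,0,0,0,0,-0.8,5.8,0,0,0,0,-0.9,6.8,0,0,0,0,-0.92,7.18,0,0,0,0,-0.92,7.18,0,0,0,0,-0.92,7.18,0,0,0,0]'

```text
time_s: 6.42
eef_pos: [0.5783, 0.0675, 0.1926]
eef_rot: [-0.001, -0.1, 0.995, -0.0]
wrist_force: [0.8, -0.2, -1.2]
opening: 0.39
grasp_force: 60.2
```

```bash
python3 - <<'E'
from h import *
w=snap('wrist','w3'); d=snap('side','d3'); s=snap('scene','s3');o=ctrl.get_obs()
print(o['eef_pos'],o['eef_rot'],o['opening'])
a=cv2.imread('pics/w3.png')
b=cv2.imread('pics/d3.png')[90:230,170:310]; e=cv2.imread('pics/s3.png')[160:270,225:345]
out=np.zeros((600,800,3),np.uint8); out[:384,:512]=a; out[:288,512:]=cv2.resize(b,(288,288),interpolation=cv2.INTER_CUBIC)
out[288:552,512:]=cv2.resize(e,(288,264),interpolation=cv2.INTER_CUBIC)
cv2.imwrite('pics/c3.png',out)
E
```

```text
[0.57855624 0.06726797 0.1931543 ] [-1.78160127e-04 -9.94484870e-02  9.95042690e-01 -1.06062720e-04] 0.3935328715663181
```

View pics/c3.png

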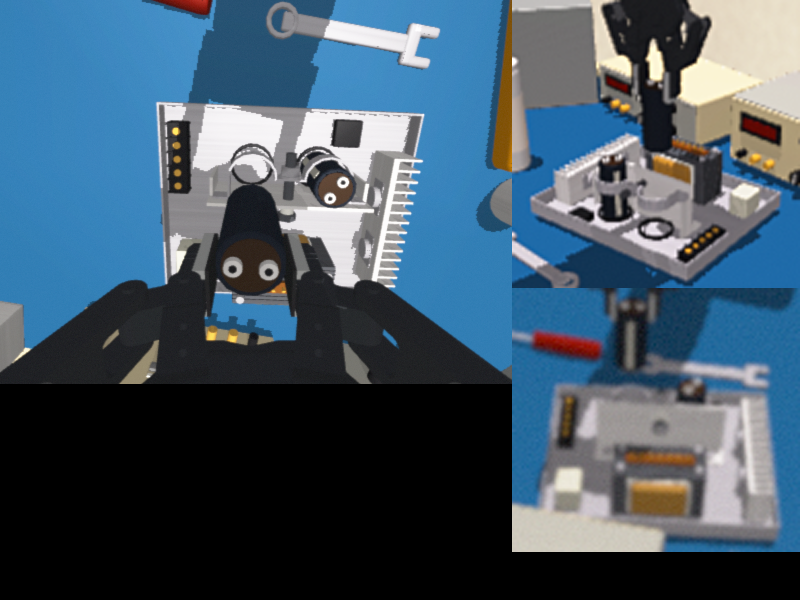

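Wrist view: the empty strap ring is centred near (252,163), the twin's top is at (334,183), the bracket edge runs at row ~205, and the held can is upright with its top at (251,262). I'll hold the pose estimate against this view in a zoom.

```bash
cat >> h.py <<'E'
O=np.array([.59724,.10767,0]);YAW=.201
def ch(x,y,z,O=O,yaw=YAW):
    c,s=np.cos(yaw),np.sin(yaw); return O+np.array([c*x-s*y,s*x+c*y,z])/1
E
python3 - <<'E'
from h import *
w=load('w3'); x0,y0,k=195,125,4
im=cv2.imread('pics/w3.png')[y0:y0+110,x0:x0+190]; im=cv2.resize(im,None,fx=k,fy=k,interpolation=cv2.INTER_CUBIC)
P=lambda p:tuple(int(v) for v in ((proj(w,p)-[x0,y0])*k+k/2))
def circ(cx,cy,r,z,col):
    for t in np.arange(0,6.28,.2): cv2.circle(im,P(ch(cx+r*np.cos(t),cy+r*np.sin(t),z)),2,col,-1)
circ(-.0235,-.035,.0205,.070,(0,0,255)); circ(-.0235,.035,.018,.092,(0,255,0)); circ(-.0235,-.035,.0205,.012,(255,0,255))
for y in np.arange(-.075,.0751,.005): cv2.circle(im,P(ch(0,y,.082)),2,(0,255,255),-1)
for z in(.062,): cv2.circle(im,P(ch(.0145,0,z)),3,(255,0,0),-1)
cv2.imwrite('pics/c4.png',im)
for f,L in(('d3',0),): pass
# can lower edge corners in side view predicted from TCP
E
```

```text
(no output)
```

View pics/c4.png

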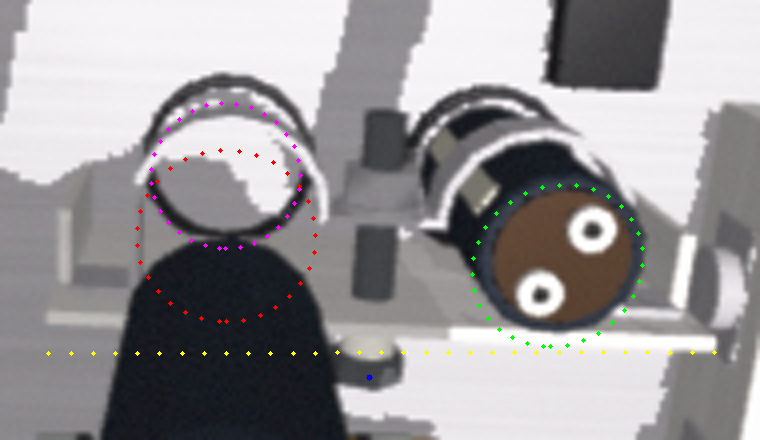

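```bash
python3 - <<'E'
from h import *
w=load('w3'); f=lambda x,y:((x-2)/4+195,(y-2)/4+125)
a=onz(w,*f(48,323),.082);b=onz(w,*f(715,349),.082); e=b-a
print('edge',a,b,np.linalg.norm(e),(a+b)/2,np.arctan2(-e[0],e[1]))
im=w['pixels'].astype(int); m=((im[...,0]-im[...,2]>18)&(im[...,0]<130)&(im[...,0]>50)).astype(np.uint8)
m=cv2.morphologyEx(m,cv2.MORPH_CLOSE,np.ones((13,13)))
n,l,st,ce=cv2.connectedComponentsWithStats(m)
tops=[(i,st[i],ce[i]) for i in range(1,n) if st[i][4]>400]
for i,s,c in tops: print(s,c)
for i,s,c in tops:
    for z in(.092,.2086): print(c,z,onz(w,*c,z))
o=np.array([.57856,.06727]); 
cc=np.array([o[0]+.0005,o[1]+.001]); 
for z,r in((.1285,.016),(.1305,.018)):
    print('bottom front pred px',proj(w,[cc[0]-r*.98,cc[1]-r*.2,z]), 'obs',f(230,243))
# collar inner circle seen: left/right/top/bottom at z~.018
for p in((150,170),(308,170),(230,92),(230,235)): print(onz(w,*f(*p),.018))
print('twin in ch',ch(-.0235,.035,0),'seat',ch(-.0235,-.035,0))
E
```

```text
edge [0.60507587 0.03282899 0.082     ] [0.58137753 0.18099977 0.082     ] 0.15005395218456063 [0.5932267  0.10691438 0.082     ] 0.15859609683215414
[154   0  58  15 403] [187.62531017   5.34739454]
[ 492    0   20  171 1934] [504.6442606  106.82161324]
[171 127  11  63 520] [176.65192308 157.91153846]
[319 173  34  32 851] [335.32314924 188.36545241]
[ 223  241   65   53 1589] [253.10950283 267.25361863]
[187.62531017   5.34739454] 0.092 [ 0.45450866 -0.00302537  0.092     ]
[187.62531017   5.34739454] 0.2086 [0.47797158 0.02334853 0.2086    ]
[504.6442606  106.82161324] 0.092 [0.47422696 0.2479452  0.092     ]
[504.6442606  106.82161324] 0.2086 [0.48824853 0.15415155 0.2086    ]
[176.65192308 157.91153846] 0.092 [0.56508211 0.00323769 0.092     ]
[176.65192308 157.91153846] 0.2086 [0.5356012  0.02661277 0.2086    ]
[335.32314924 188.36545241] 0.092 [0.56440726 0.13774706 0.092     ]
[335.32314924 188.36545241] 0.2086 [0.53524948 0.09671753 0.2086    ]
[253.10950283 267.25361863] 0.092 [0.65276313 0.08511976 0.092     ]
[253.10950283 267.25361863] 0.2086 [0.58129956 0.06928877 0.2086    ]
bottom front pred px [251.34751141 183.06258819] obs (252.0, 185.25)
bottom front pred px [251.35850561 181.14632032] obs (252.0, 185.25)
[0.58182368 0.04801048 0.018     ]
[0.5733667  0.08966004 0.018     ]
[0.55688233 0.06486444 0.018     ]
[0.5954034  0.07275859 0.018     ]
twin in ch [0.56722539 0.1372736  0.        ] seat [0.58120084 0.06868288 0.        ]
```

Wrist-based fit: edge length 150.05 mm (should be 150), yaw 0.159, bracket middle (0.5932, 0.1069). The collar centre (0.576, 0.0688) agrees with the implied seat (0.5756, 0.0686), and the twin agrees too. I'm aligning and descending to just above the strap.

Call:
move_arm --plan '[-0.1,0,0,0,0,-0.041,-0.1,0,0,0,0,-0.041,-0.1,0,-0.4,0,0,-0.041,-0.1,0,-0.7,0,0,-0.041,-0.1,0,-0.85,0,0,-0.041,-0.1,0,-0.85,0,0,-0.041,-0.1,0,-0.85,0,0,-0.041]'

```text
time_s: 7.45
eef_pos: [0.5738, 0.0687, 0.1515]
eef_rot: [0.0, -0.08, 0.997, -0.0]
wrist_force: [-0.3, -0.2, -2.2]
opening: 0.393
grasp_force: 60.2
```

```bash
sed -i 's/^O=.*/O=np.array([.5932,.1069,0]);YAW=.1586/' h.py; python3 - <<'E'
from h import *
w=snap('wrist','w5'); d=snap('side','d5'); o=ctrl.get_obs(); print(o['eef_pos'],o['eef_rot'],o['wrist_force'])
a=w['pixels'][130:320,155:405,::-1]; b=d['pixels'][120:210,185:285,::-1]
out=np.zeros((600,800,3),np.uint8); out[:380,:500]=cv2.resize(np.ascontiguousarray(a),(500,380),interpolation=cv2.INTER_CUBIC)
out[:270,500:]=cv2.resize(np.ascontiguousarray(b),(300,270),interpolation=cv2.INTER_CUBIC)
s=snap('scene','s5')['pixels'][180:250,235:335,::-1]; out[270:480,500:]=cv2.resize(np.ascontiguousarray(s),(300,210),interpolation=cv2.INTER_CUBIC)
cv2.imwrite('pics/c5.png',out[:480])
E
```

```text
[0.57388774 0.06874743 0.1516491 ] [ 6.42608825e-04 -8.00651938e-02  9.96789417e-01 -1.04441086e-04] [ 0.35087817  0.6964201  -0.97928459]
```

View pics/c5.png

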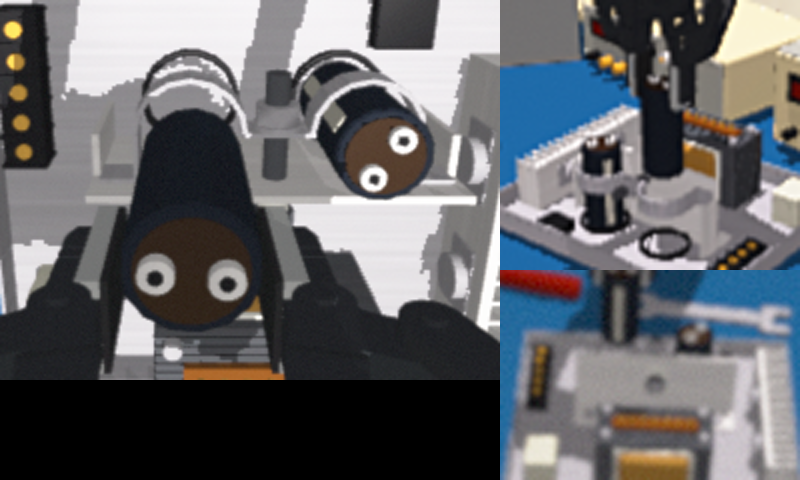

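The can sits about 1 mm to the left of the ring's middle (crop x 195 against 191.5), so I'm shifting it by that and entering slowly.

Call:
move_arm --plan '[0,-0.025,0,0,0,0,0,-0.025,-0.2,0,0,0,0,-0.025,-0.3,0,0,0,0,-0.025,-0.4,0,0,0,0,-0.025,-0.5,0,0,0,0,-0.025,-0.5,0,0,0]'

```text
time_s: 8.35
eef_pos: [0.573, 0.0675, 0.1253]
eef_rot: [-0.001, -0.08, 0.997, 0.0]
wrist_force: [0.6, 0.1, -1.7]
opening: 0.393
grasp_force: 60.2
```

Call:
move_arm --plan '[0,0,-0.15,0,0,0,0,0,-0.3,0,0,0,0,0,-0.45,0,0,0,0,0,-0.6,0,0,0,0,0,-0.7,0,0,0,0,0,-0.7,0,0,0]'

```text
time_s: 9.1
eef_pos: [0.573, 0.0675, 0.0903]
eef_rot: [-0.001, -0.08, 0.997, 0.0]
wrist_force: [-0.4, 0.5, -1.4]
opening: 0.391
grasp_force: 60.2
```

Call:
move_arm --plan '[0,0,-0.08,0,0,0,0,0,-0.16,0,0,0,0,0,-0.22,0,0,0,0,0,-0.26,0,0,0,0,0,-0.26,0,0,0]'

```text
time_s: 9.72
eef_pos: [0.5732, 0.0675, 0.0777]
eef_rot: [-0.0, -0.08, 0.997, 0.0]
wrist_force: [-0.2, -0.2, -1.2]
opening: 0.387
grasp_force: 60.2
```

Call:
move_arm --plan '[0,0,0,0,0,0,0,0,0,0,0,0,0,0,0,0,0,0,0,0,0,0,0,0]' --grip 46

```text
time_s: 10.22
eef_pos: [0.5735, 0.0675, 0.0781]
eef_rot: [0.0, -0.08, 0.997, -0.0]
wrist_force: [-0.7, 0.6, -0.4]
opening: 0.539
grasp_force: 0.0
```

Call:
move_arm --plan '[0,0,0.2,0,0,0,0,0,0.6,0,0,0,0,0,1.2,0,0,0,0,0,2.0,0,0,0,0,0,2.4,0,0,0,0.3,0.6,2.4,0,0,0,0.3,0.6,2.4,0,0,0]'

```text
time_s: 11.1
eef_pos: [0.5891, 0.0988, 0.1992]
eef_rot: [0.001, -0.081, 0.997, 0.0]
wrist_force: [-0.3, -0.5, -1.0]
opening: 0.541
grasp_force: 0.0
```

```bash
python3 - <<'E'
from h import *
w=snap('wrist','w6'); d=snap('side','d6'); s=snap('scene','s6');o=ctrl.get_obs(); print(o['eef_pos'],o['eef_rot'],o['opening'])
def z(c,x,y,a,b,W,H): return cv2.resize(np.ascontiguousarray(c['pixels'][y:y+b,x:x+a,::-1]),(W,H),interpolation=cv2.INTER_CUBIC)
out=np.zeros((600,800,3),np.uint8); out[:400,:500]=z(w,155,90,250,200,500,400)
out[:270,500:]=z(d,185,120,100,90,300,270); out[270:480,500:]=z(s,235,180,100,70,300,210)
c=proj(w,ch(.0145,0,.062)); print(c, proj(s,ch(.0145,0,.062)),proj(w,ch(-.0235,-.035,.092)),proj(w,ch(-.0235,.035,.092)))
x,y=(c-[24,16]).astype(int); print(x,y); out[400:600,:300]=z(w,x,y,48,32,300,200)
cv2.imwrite('pics/c6.png',out)
E
```

```text
[0.58793567 0.09716648 0.19783115] [-3.52886867e-04 -8.01494635e-02  9.96782784e-01 -1.45190451e-04] 0.5405491364900114
[257.74502379 195.67782734] [286.56691196 218.03618692] [217.68596756 164.62029777] [300.50697011 164.90119016]
233 179
```

View pics/c6.png

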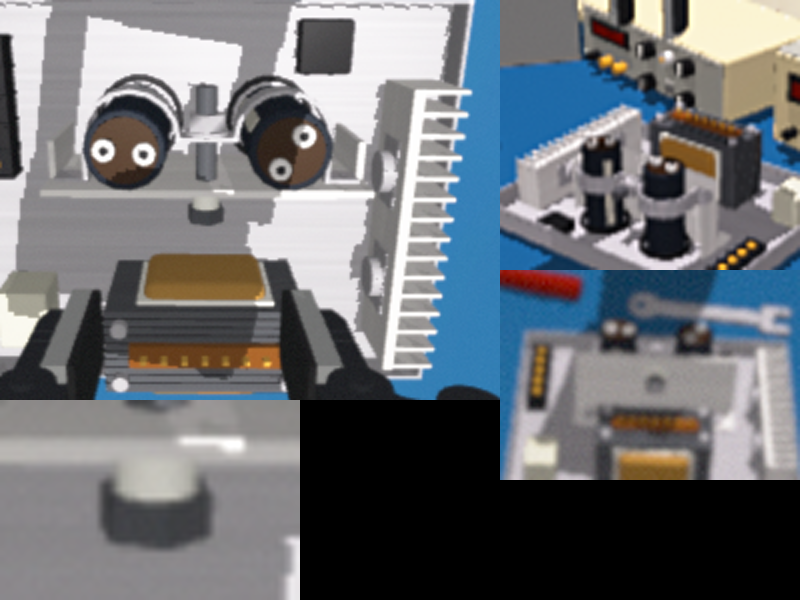

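Placed: both can tops look level in the seats (wrist crop (127,152) and (285,152)), with the strap around both. The bolt head is at wrist px (258,197), predicted (257.7,195.7), so y≈0. I'll turn the wrist half round so its camera sees the head from behind and reads the hexagon's angle. First I'm working out the view.

```bash
python3 - <<'E'
from h import *
w=load('w6'); o=ctrl.get_obs(); print(o['q'])
T=np.array([.5880,.0972,.1978]); Rt=Rm(o['eef_rot']); Ct=Rt.T@(w['origin']-T); Cr=Rt.T@Rm(w['attitude'])
print('cam in tool',Ct,'axis',Cr[:,2])
yaw=YAW+np.pi
base=R.from_euler('z',YAW).as_matrix()@R.from_quat([0,1,0,0]).as_matrix()  # tool down, y along chassis y
ax=np.array([-np.sin(YAW),np.cos(YAW),0])
for tilt in (0,-.2,-.4):
  for X in(.03,.07,.1):
    for Z in(.12,.17):
      Rn=R.from_rotvec(ax*tilt).as_matrix()@R.from_euler('z',np.pi).as_matrix()@base
      t=ch(X,0,Z); c=dict(w); c['origin']=t+Rn@Ct; c['attitude']=Rn@Cr
      h=ch(.018,0,.062); v=c['origin']-h
      print(tilt,X,Z,proj(c,h).round(),'elev',np.degrees(np.arcsin(v[2]/np.linalg.norm(v))).round(),'d',np.linalg.norm(v).round(3), 'grasp px',proj(c,t+Rn@[0,0,-.019]).round(),'camz',c['origin'][2].round(3))
E
```

```text
[-3.50027626e-02  2.57721422e-01  1.58468394e+00 -3.83601180e-04
  1.29985501e+00 -1.76616736e+00]
cam in tool [ 0.07554744  0.00101533 -0.14394222] axis [-0.3079591   0.00156152  0.95139832]
0 0.03 0.12 [248. 219.] elev 67.0 d 0.22 grasp px [248. 261.] camz 0.264
0 0.03 0.17 [249. 196.] elev 71.0 d 0.267 grasp px [248. 261.] camz 0.314
0 0.07 0.12 [248. 267.] elev 58.0 d 0.239 grasp px [248. 261.] camz 0.264
0 0.07 0.17 [249. 237.] elev 63.0 d 0.282 grasp px [248. 261.] camz 0.314
0 0.1 0.12 [248. 300.] elev 52.0 d 0.256 grasp px [248. 261.] camz 0.264
0 0.1 0.17 [249. 265.] elev 58.0 d 0.297 grasp px [248. 261.] camz 0.314
-0.2 0.03 0.12 [248. 235.] elev 75.0 d 0.222 grasp px [248. 261.] camz 0.276
-0.2 0.03 0.17 [249. 220.] elev 78.0 d 0.27 grasp px [248. 261.] camz 0.326
-0.2 0.07 0.12 [248. 288.] elev 66.0 d 0.235 grasp px [248. 261.] camz 0.276
-0.2 0.07 0.17 [249. 264.] elev 70.0 d 0.281 grasp px [248. 261.] camz 0.326
-0.2 0.1 0.12 [248. 326.] elev 59.0 d 0.249 grasp px [248. 261.] camz 0.276
-0.2 0.1 0.17 [249. 295.] elev 64.0 d 0.293 grasp px [248. 261.] camz 0.326
-0.4 0.03 0.12 [248. 252.] elev 83.0 d 0.221 grasp px [248. 261.] camz 0.282
-0.4 0.03 0.17 [249. 245.] elev 85.0 d 0.271 grasp px [248. 261.] camz 0.332
-0.4 0.07 0.12 [248. 309.] elev 73.0 d 0.23 grasp px [248. 261.] camz 0.282
-0.4 0.07 0.17 [249. 292.] elev 76.0 d 0.278 grasp px [248. 261.] camz 0.332
-0.4 0.1 0.12 [248. 354.] elev 67.0 d 0.24 grasp px [248. 261.] camz 0.282
-0.4 0.1 0.17 [248. 327.] elev 71.0 d 0.286 grasp px [248. 261.] camz 0.332
```

```bash
python3 - <<'E'
from h import *
w=load('w6'); o=ctrl.get_obs()
T=np.array([.5880,.0972,.1978]); Rt=Rm(o['eef_rot']); Ct=Rt.T@(w['origin']-T); Cr=Rt.T@Rm(w['attitude'])
base=R.from_euler('z',YAW).as_matrix()@R.from_quat([0,1,0,0]).as_matrix()
ax=np.array([-np.sin(YAW),np.cos(YAW),0])
for tilt in (.3,.45,.6):
  for X in(.02,.05,.08):
    for Z in(.1,.13):
      Rn=R.from_rotvec(ax*tilt).as_matrix()@R.from_euler('z',np.pi).as_matrix()@base
      t=ch(X,0,Z); c=dict(w); c['origin']=t+Rn@Ct; c['attitude']=Rn@Cr
      h=ch(.018,0,.062); v=c['origin']-h
      print(tilt,X,Z,proj(c,h).round(),'elev',np.degrees(np.arcsin(v[2]/np.linalg.norm(v))).round(),'d',np.linalg.norm(v).round(3),'cam',c['origin'].round(3),'rowpx tagstrip',proj(c,ch(.07,0,.088)).round())
E
```

```text
0.3 0.02 0.1 [248. 201.] elev 53.0 d 0.193 cam [0.726 0.127 0.215] rowpx tagstrip [248. 146.]
0.3 0.02 0.13 [248. 176.] elev 57.0 d 0.217 cam [0.726 0.127 0.245] rowpx tagstrip [248. 121.]
0.3 0.05 0.1 [248. 236.] elev 46.0 d 0.212 cam [0.756 0.132 0.215] rowpx tagstrip [248. 198.]
0.3 0.05 0.13 [249. 208.] elev 51.0 d 0.235 cam [0.756 0.132 0.245] rowpx tagstrip [248. 168.]
0.3 0.08 0.1 [248. 265.] elev 41.0 d 0.234 cam [0.786 0.137 0.215] rowpx tagstrip [248. 239.]
0.3 0.08 0.13 [249. 237.] elev 46.0 d 0.255 cam [0.786 0.137 0.245] rowpx tagstrip [248. 207.]
0.45 0.02 0.1 [248. 194.] elev 45.0 d 0.189 cam [0.742 0.13  0.197] rowpx tagstrip [248. 152.]
0.45 0.02 0.13 [248. 164.] elev 51.0 d 0.212 cam [0.742 0.13  0.227] rowpx tagstrip [248. 117.]
0.45 0.05 0.1 [248. 225.] elev 40.0 d 0.211 cam [0.772 0.134 0.197] rowpx tagstrip [248. 199.]
0.45 0.05 0.13 [249. 194.] elev 45.0 d 0.232 cam [0.772 0.134 0.227] rowpx tagstrip [248. 162.]
0.45 0.08 0.1 [248. 250.] elev 35.0 d 0.235 cam [0.801 0.139 0.197] rowpx tagstrip [248. 235.]
0.45 0.08 0.13 [249. 220.] elev 41.0 d 0.253 cam [0.801 0.139 0.227] rowpx tagstrip [248. 198.]
0.6 0.02 0.1 [248. 187.] elev 38.0 d 0.185 cam [0.755 0.132 0.176] rowpx tagstrip [247. 160.]
0.6 0.02 0.13 [248. 152.] elev 45.0 d 0.205 cam [0.755 0.132 0.206] rowpx tagstrip [248. 115.]
0.6 0.05 0.1 [248. 214.] elev 33.0 d 0.209 cam [0.785 0.136 0.176] rowpx tagstrip [248. 201.]
0.6 0.05 0.13 [249. 181.] elev 39.0 d 0.227 cam [0.785 0.136 0.206] rowpx tagstrip [248. 158.]
0.6 0.08 0.1 [248. 236.] elev 29.0 d 0.235 cam [0.814 0.141 0.176] rowpx tagstrip [248. 231.]
0.6 0.08 0.13 [249. 204.] elev 35.0 d 0.251 cam [0.814 0.141 0.206] rowpx tagstrip [248. 190.]
```

Call:
move_arm --plan '[0.1,0,0,0,0,-0.18,0.2,0.1,0,0,0,-0.36,0.3,0.1,0,0,0,-0.54,0.4,0.2,0,0,0,-0.72,0.5,0.2,0,0,0,-0.9,0.6,0.28,0,0,0,-1.08,0.6,0.28,0,0,0,-1.26,0.6,0.28,0,0,0,-1.44,0.6,0.28,0,0,0,-1.62,0.6,0.28,0,0,0,-1.8]'

```text
time_s: 12.5
eef_pos: [0.6179, 0.1106, 0.1976]
eef_rot: [-0.0, 0.733, 0.68, -0.0]
wrist_force: [0.3, -0.4, -0.0]
opening: 0.536
grasp_force: 0.0
```

Call:
move_arm --plan '[0,0,0,0,0,-0.18,0,0,0,0,0,-0.36,0,0,0,0,0,-0.54,0,0,0,0,0,-0.72,0,0,0,0,0,-0.9,0,0,0,0,0,-1.08,0,0,0,0,0,-1.26,0,0,0,0,0,-1.342,0,0,0,0,0,-1.342]'

```text
time_s: 13.62
eef_pos: [0.618, 0.1107, 0.1976]
eef_rot: [0.0, 0.997, 0.08, -0.0]
wrist_force: [-0.7, 0.6, 0.7]
opening: 0.541
grasp_force: 0.0
```

Call:
move_arm --plan '[0,0,-0.5,-0.021,0.13,0,0,0,-1.0,-0.042,0.26,0,0,0,-1.5,-0.063,0.395,0,0,0,-1.65,-0.063,0.395,0,0,0,-1.65,-0.063,0.395,0,0,0,-1.65,-0.063,0.395,0]'

```text
time_s: 14.38
eef_pos: [0.6193, 0.1115, 0.1185]
eef_rot: [0.016, 0.977, 0.078, -0.195]
wrist_force: [-0.4, 0.8, 0.1]
opening: 0.539
grasp_force: 0.0
```

```bash
python3 - <<'E'
from h import *
w=snap('wrist','w7'); o=ctrl.get_obs(); print(o['eef_pos'],o['eef_rot'],o['wrist_force'])
c=proj(w,ch(.018,0,.062)); print(c)
x,y=(c-[24,18]).astype(int); print(x,y)
z=lambda x,y,a,b,k:cv2.resize(np.ascontiguousarray(w['pixels'][y:y+b,x:x+a,::-1]),None,fx=k,fy=k,interpolation=cv2.INTER_CUBIC)
out=np.zeros((600,800,3),np.uint8); out[:,:]=z(x,y,48,36,600/36)[:600,:800]
out[420:600,560:]=cv2.resize(np.ascontiguousarray(w['pixels'][:,:,::-1]),(240,180))
cv2.imwrite('pics/c7.png',out)
E
```

```text
[0.6193763  0.11148305 0.11874021] [ 0.01561273  0.97750451  0.07836764 -0.19519143] [-0.40581379 -1.02649197 -0.01252897]
[250.69438957 192.26886468]
226 174
```

View pics/c7.png

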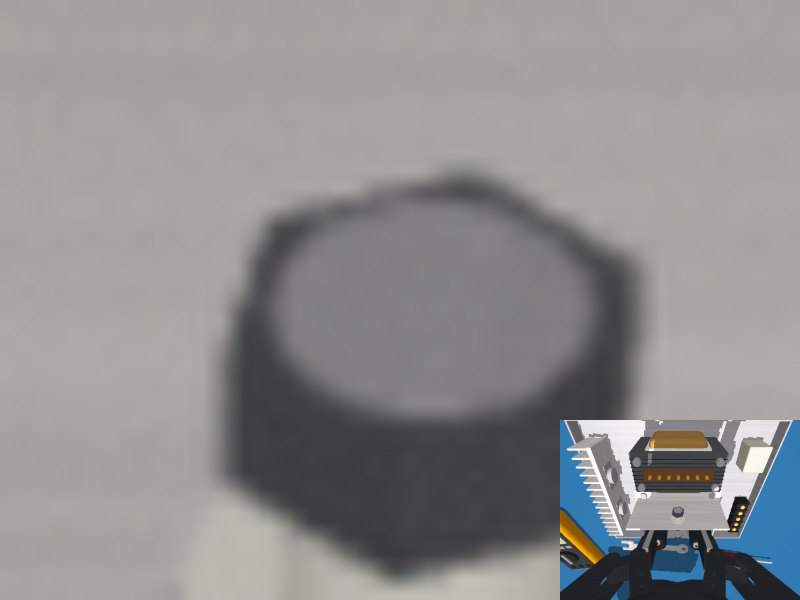

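The view shows the head from behind (image upside down). Rear-face corners are at crop (460,180), (272,215) and (635,262), and front-face corners at (232,475) and (400,577). I'm casting these onto the planes x=18 and x=11 mm.

```bash
python3 - <<'E'
from h import *
from scipy.optimize import least_squares
w=load('w7'); k=600/36
Rc=R.from_euler('z',YAW).as_matrix()
P=[(462,178,.018),(270,213,.018),(638,260,.018),(228,475,.011),(400,580,.011)]
Q=[]
for u,v,X in P:
    o,d=ray(w,u/k+226-.5+.5/k,v/k+174-.5+.5/k); o=Rc.T@(o-O); d=Rc.T@d; p=o+d*(X-o[0])/d[0]; Q.append(p[1:]*1e3); print(p*1e3)
Q=np.array(Q)
# hex corners at centre + 9.24*(sin(a+60k),cos(a+60k)); each point takes nearest corner
def f(x):
    r=[]
    for q in Q:
        e=q-x[:2]; t=np.arctan2(-e[0],e[1]); kk=np.round((t-x[2])/(np.pi/3)); T=x[2]+kk*np.pi/3
        r+=list(e-9.24*np.array([-np.sin(T),np.cos(T)]))
    return r
for a0 in(-.2,0,.2):
    s=least_squares(f,[0,62,a0],x_scale=[1,1,.1]); print(s.x[:2],np.degrees(s.x[2]),s.cost,np.round(s.fun,1))
# silhouette extremes of the front corners: left edge
E
```

```text
[18.         -1.82186209 53.18575539]
[18.          6.33954852 55.56011413]
[18.         -9.17363857 58.60770974]
[11.          8.01998255 64.36271355]
[11.          0.77837311 70.7054376 ]
[-0.58108109 61.67943585] -10.292774534846998 0.4307321408821514 [ 0.4  0.6 -0.1 -0.1  0.1  0.  -0.1 -0.4 -0.3 -0.1]
[-0.58108121 61.6794357 ] -10.292768729777135 0.43073214088384193 [ 0.4  0.6 -0.1 -0.1  0.1  0.  -0.1 -0.4 -0.3 -0.1]
[-0.58108111 61.67943582] -10.292773580551865 0.43073214088214784 [ 0.4  0.6 -0.1 -0.1  0.1  0.  -0.1 -0.4 -0.3 -0.1]
```

Hexagon: centre y −0.6, z 61.7 mm, residuals ≤0.6 mm, turned −10.3° about the bolt axis. I'm undoing the view tilt, then tilting −0.18 rad about the bolt axis above the head.

Call:
move_arm --plan '[0,0,0.4,0.021,-0.13,0,0,0,0.4,0.042,-0.26,0,0,0,0.4,0.063,-0.395,0,0,0,0.4,0.063,-0.395,0,0,0,0.4,0.063,-0.395,0]' --grip 30

```text
time_s: 15.05
eef_pos: [0.6195, 0.1114, 0.1376]
eef_rot: [0.0, 0.997, 0.08, 0.001]
wrist_force: [0.2, -0.2, -0.4]
opening: 0.351
grasp_force: 0.0
```

Call:
move_arm --plan '[-0.2,0.1,0,-0.089,-0.014,0,-0.2,0.1,0,-0.178,-0.028,0,-0.2,0.1,0,-0.178,-0.028,0,-0.2,0.1,0,-0.178,-0.028,0]'

```text
time_s: 15.55
eef_pos: [0.6092, 0.1165, 0.1355]
eef_rot: [0.089, 0.993, 0.08, 0.007]
wrist_force: [-0.0, -0.1, 0.1]
opening: 0.351
grasp_force: 0.0
```

```bash
cat > g.py <<'E'
from h import *
o=ctrl.get_obs(); Rc=R.from_euler('z',YAW)
a=-np.radians(10.3); up=Rc.apply([0,-np.sin(a),np.cos(a)])
head=ch(.015,-.0006,.0617)
G=(Rc*R.from_rotvec([a,0,0])*R.from_quat([1,0,0,0])).as_matrix()
Rt=Rm(o['eef_rot'])
print('pos',o['eef_pos'],'rot err',R.from_matrix(G@Rt.T).as_rotvec(),'open',o['opening']*85.4)
for s in(.065,.03,0): print(s,(head-up*.018+up*s-o['eef_pos'])/.05)
E
python3 g.py
```

```text
pos [0.60920947 0.11652247 0.13549232] rot err [-0.00077679 -0.00097508 -0.00117776] open 29.963875174456746
0.065 [-0.0486043   0.00904668 -0.55099456]
0.03 [-0.02883679 -0.11454401 -1.23971409]
0 [-0.01189322 -0.22047889 -1.83004511]
```

Call:
move_arm --plan '[-0.05,0.01,-0.5,0,0,0,-0.04,-0.05,-0.85,0,0,0,-0.03,-0.115,-1.24,0,0,0,-0.03,-0.115,-1.24,0,0,0,-0.03,-0.115,-1.24,0,0,0]'

```text
time_s: 16.18
eef_pos: [0.6073, 0.1106, 0.0738]
eef_rot: [0.09, 0.993, 0.079, 0.007]
wrist_force: [0.6, -0.9, 1.0]
opening: 0.347
grasp_force: 0.0
```

```bash
python3 g.py; python3 - <<'E'
from h import *
w=snap('wrist','w8'); im=w['pixels']; c=proj(w,ch(.018,-.0006,.0617)); print('head px',c)
x,y=int(c[0]),int(c[1]); g=cv2.cvtColor(im,cv2.COLOR_RGB2GRAY)
for r in range(y-24,y+30,6): print(r,g[r,x-54:x+55:3].tolist())
E
```

```text
pos [0.60730246 0.11058811 0.07375492] rot err [ 0.00039726 -0.00017628 -0.00085137] open 29.60558072454253
0.065 [-0.010464    0.12773375  0.68375357]
0.03 [ 0.0093035   0.00414306 -0.00496595]
0 [ 0.02624708 -0.10179182 -0.59529698]
head px [249.77342817 234.28278369]
210 [173, 174, 175, 173, 172, 175, 175, 174, 176, 175, 175, 175, 174, 177, 175, 175, 174, 176, 178, 178, 177, 177, 177, 179, 176, 178, 179, 177, 253, 254, 253, 254, 253, 253, 253, 253, 253]
216 [175, 172, 175, 174, 175, 175, 173, 174, 172, 172, 172, 173, 173, 172, 172, 172, 172, 171, 171, 170, 172, 170, 170, 170, 169, 170, 169, 174, 248, 249, 250, 250, 251, 250, 169, 178, 196]
222 [168, 167, 167, 166, 167, 167, 167, 166, 167, 167, 166, 166, 167, 166, 167, 167, 166, 169, 169, 170, 170, 170, 172, 172, 173, 173, 174, 173, 173, 175, 172, 173, 172, 172, 171, 170, 173]
228 [172, 173, 170, 171, 170, 170, 169, 168, 167, 166, 166, 166, 166, 165, 162, 162, 153, 139, 99, 102, 131, 133, 133, 133, 133, 132, 134, 133, 132, 134, 133, 133, 133, 130, 131, 130, 133]
234 [131, 130, 130, 131, 122, 110, 109, 103, 33, 127, 131, 129, 130, 128, 57, 104, 103, 106, 104, 105, 104, 101, 94, 101, 133, 135, 134, 134, 119, 32, 107, 111, 110, 126, 133, 134, 135]
240 [132, 132, 132, 132, 109, 111, 109, 51, 30, 110, 134, 135, 134, 128, 61, 61, 61, 71, 80, 77, 63, 59, 63, 86, 134, 134, 134, 135, 98, 23, 71, 110, 110, 111, 134, 135, 135]
246 [34, 32, 30, 104, 110, 111, 107, 25, 21, 95, 133, 134, 134, 133, 64, 63, 61, 64, 64, 65, 61, 63, 63, 96, 137, 140, 139, 139, 85, 29, 29, 107, 111, 109, 95, 31, 32]
252 [32, 35, 63, 109, 111, 109, 59, 29, 23, 95, 135, 134, 136, 133, 136, 157, 138, 79, 61, 71, 108, 159, 141, 130, 129, 132, 131, 133, 75, 25, 29, 78, 110, 108, 109, 47, 33]
258 [38, 40, 107, 110, 109, 108, 30, 20, 24, 80, 133, 134, 139, 146, 147, 160, 177, 186, 190, 188, 181, 170, 145, 146, 147, 134, 134, 134, 58, 24, 26, 33, 108, 110, 112, 105, 33]
```

The head sits midway between the fingers (row 240: head −12..+15 px, fingers −27 and +30), and its corners now lie on the tool's axis, so the angle is confirmed. I'm going down on it and closing.

Call:
move_arm --plan '[0.01,-0.03,-0.2,0,0,0,0.02,-0.07,-0.4,0,0,0,0.026,-0.1,-0.59,0,0,0,0.026,-0.1,-0.59,0,0,0,0.026,-0.1,-0.59,0,0,0]'

```text
time_s: 16.85
eef_pos: [0.6082, 0.1057, 0.0439]
eef_rot: [0.09, 0.993, 0.079, 0.007]
wrist_force: [0.1, 0.5, -0.8]
opening: 0.351
grasp_force: 0.0
```

```bash
python3 g.py; python3 - <<'E'
from h import *
w=snap('wrist','w9'); g=cv2.cvtColor(w['pixels'],cv2.COLOR_RGB2GRAY); c=proj(w,ch(.015,-.0006,.0617)); print(c)
x,y=int(c[0]),int(c[1])
for r in range(y-24,y+30,6): print(r,g[r,x-54:x+55:3].tolist())
E
```

```text
pos [0.60822534 0.10573772 0.04387112] rot err [ 0.00052739 -0.00066329 -0.00111842] open 29.990712522590517
0.065 [-0.02892165  0.2247417   1.28142962]
0.03 [-0.00915414  0.10115101  0.59271009]
0 [ 0.00778944 -0.00478387  0.00237907]
[250.69550405 268.81734967]
244 [54, 35, 34, 110, 113, 111, 101, 27, 32, 170, 171, 174, 174, 174, 175, 174, 177, 175, 175, 175, 176, 175, 174, 174, 172, 174, 171, 171, 49, 29, 70, 112, 113, 114, 39, 35, 42]
250 [33, 32, 73, 112, 111, 112, 38, 25, 31, 159, 156, 152, 144, 139, 136, 137, 132, 135, 134, 135, 135, 134, 134, 136, 136, 135, 136, 133, 35, 25, 31, 110, 111, 113, 103, 31, 31]
256 [31, 43, 112, 112, 111, 102, 28, 20, 24, 128, 132, 132, 132, 132, 130, 119, 81, 94, 102, 101, 94, 96, 133, 137, 136, 137, 139, 135, 26, 24, 28, 78, 112, 111, 112, 57, 30]
262 [33, 107, 114, 112, 111, 43, 26, 26, 24, 131, 135, 134, 135, 58, 104, 107, 106, 108, 109, 109, 108, 103, 104, 76, 107, 139, 138, 138, 30, 21, 22, 35, 112, 114, 112, 110, 31]
268 [59, 114, 113, 111, 107, 25, 27, 24, 20, 132, 136, 136, 131, 50, 66, 109, 103, 105, 107, 107, 106, 104, 107, 52, 84, 138, 136, 135, 32, 22, 26, 28, 82, 113, 112, 111, 96]
274 [33, 32, 39, 136, 130, 36, 24, 26, 39, 135, 137, 136, 133, 66, 63, 63, 64, 62, 52, 59, 65, 64, 67, 64, 92, 141, 141, 141, 51, 24, 19, 37, 92, 142, 48, 35, 32]
280 [30, 30, 33, 33, 30, 36, 26, 26, 77, 139, 138, 136, 138, 64, 63, 65, 64, 64, 63, 65, 65, 65, 63, 65, 96, 135, 134, 133, 117, 26, 24, 38, 34, 34, 32, 29, 34]
286 [32, 29, 31, 32, 30, 38, 24, 27, 127, 134, 134, 134, 145, 150, 155, 169, 108, 69, 64, 64, 91, 166, 165, 150, 149, 136, 134, 134, 133, 24, 23, 39, 35, 30, 34, 29, 32]
292 [32, 31, 31, 32, 32, 36, 28, 29, 133, 135, 134, 149, 149, 150, 156, 176, 185, 190, 192, 193, 188, 180, 166, 149, 150, 151, 138, 136, 135, 49, 26, 39, 29, 29, 33, 33, 33]
```

Call:
move_arm --plan '[0,0,0,0,0,0,0,0,0,0,0,0,0,0,0,0,0,0,0,0,0,0,0,0,0,0,0,0,0,0,0,0,0,0,0,0]' --grip 5

```text
time_s: 17.65
eef_pos: [0.6086, 0.1057, 0.0445]
eef_rot: [0.09, 0.993, 0.079, 0.007]
wrist_force: [-1.1, -0.8, 5.3]
opening: 0.159
grasp_force: 58.6
```

```bash
python3 g.py; python3 - <<'E'
from h import *
o=ctrl.get_obs(); print(o['wrist_force'],o['torque'],o['grasp_force'])
w=snap('wrist','w10'); s=snap('scene','s10'); d=snap('side','d10')
g=cv2.cvtColor(w['pixels'],cv2.COLOR_RGB2GRAY)
for r in range(244,298,6): print(r,g[r,196:305:3].tolist())
# did other things stay? compare with first views, away from the arm
for a,b in(('scene0',s),('side0',d)):
    m=(cv2.absdiff(load(a)['pixels'],b['pixels']).max(2)>40).astype(np.uint8); m=cv2.morphologyEx(m,cv2.MORPH_OPEN,np.ones((2,2)))
    n,l,st,ce=cv2.connectedComponentsWithStats(m); print(a,[x.tolist() for x in st[1:] if x[4]>12])
E
```

```text
pos [0.60856449 0.10574651 0.04453599] rot err [ 0.00062855  0.00028172 -0.0012227 ] open 13.566631756769837
0.065 [-0.03570473  0.22456592  1.26813207]
0.03 [-0.01593722  0.10097523  0.57941254]
0 [ 0.00100636 -0.00495965 -0.01091848]
[-1.1223303  -0.75701313  5.33210266] [-0.11499591  0.20279527 -0.06738663] 58.63893315196037
244 [171, 170, 169, 171, 168, 92, 31, 32, 39, 111, 112, 111, 69, 28, 170, 174, 175, 174, 174, 177, 176, 175, 172, 32, 44, 114, 114, 111, 58, 26, 31, 63, 164, 159, 151, 145, 139]
250 [170, 172, 171, 170, 54, 35, 32, 31, 75, 112, 112, 113, 38, 29, 132, 137, 132, 133, 134, 134, 134, 136, 135, 29, 33, 112, 112, 111, 102, 32, 31, 32, 32, 130, 132, 132, 133]
256 [133, 134, 133, 103, 34, 32, 35, 37, 110, 112, 112, 111, 29, 24, 123, 98, 90, 99, 102, 103, 93, 95, 132, 23, 26, 110, 113, 112, 112, 39, 33, 34, 35, 76, 136, 137, 137]
262 [134, 133, 134, 35, 34, 32, 33, 58, 112, 112, 114, 102, 25, 36, 104, 107, 106, 107, 107, 108, 105, 103, 106, 49, 28, 80, 111, 110, 112, 83, 33, 31, 34, 33, 130, 138, 136]
268 [135, 136, 97, 33, 30, 29, 33, 91, 114, 114, 114, 84, 27, 36, 67
[... 761 characters left out ...]
, [312, 0, 38, 47, 1403], [295, 0, 94, 147, 5396], [434, 0, 78, 107, 3430], [303, 11, 9, 12, 82], [259, 27, 14, 15, 120], [266, 39, 10, 10, 66], [436, 94, 5, 6, 23], [253, 118, 9, 14, 59], [287, 133, 4, 4, 14], [257, 135, 24, 8, 111], [269, 138, 83, 117, 4385], [353, 140, 62, 43, 928], [432, 145, 16, 5, 63], [144, 194, 17, 29, 334], [300, 227, 5, 6, 13], [278, 228, 21, 6, 88]]
side0 [[102, 0, 155, 174, 9773], [41, 134, 17, 9, 98], [0, 138, 223, 142, 10193], [228, 165, 28, 23, 281], [196, 187, 15, 8, 55], [234, 193, 15, 13, 153], [210, 195, 23, 13, 133], [364, 228, 25, 38, 538], [30, 269, 26, 36, 443], [60, 315, 14, 10, 57], [74, 315, 31, 53, 1068], [59, 375, 30, 9, 135], [47, 378, 8, 6, 29]]
```

The opening reads 13.6 for the 16 mm head, the same −2.4 offset as on the can. The corner is still on the tool axis, the grip is 59 N, and only the can has moved. I'm handing in.

```bash
python3 -c "
from bench import ctrl
print(ctrl.hand_in())"
```

```text
the job is handed in; nothing more can be done
None
```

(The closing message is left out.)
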